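# Bolt the spring gate across the blank lane

### The job

The steel gate on the plywood lane jig is sprung open, so the stacked wooden blanks could slide out. Take the black knob of the drop bolt at the gate's free end, swing the gate shut across the lane against its spring, and while holding it there push the bolt fully down into the slotted steel strike block, so that the gate stays shut when you let go.

Things in the scene. Friction and masses are not known exactly. Their poses are not given: they have to be found in the camera images.
- bolt_knob (a point): centre of the black round knob, 28 mm across and 28 mm tall, on the upright 12 mm steel drop bolt at the gate's free end, 170 mm from the hinge axis. Bolt up: 134 mm above the bench, 53 mm above the gate's top; bolt down: 24 mm lower. The round knob can be turned with the gate or left to slip round in the grip.
- hinge_pin (a point): point on the gate's upright hinge axis, 67 mm above the bench, mid-height of the gate bar (28 mm tall, 12 mm thick, 24 mm at its end). The jig is fixed; this point's axes are the jig's: x along the lane away from its open mouth, y from the hinge across the mouth to the strike block, z up. The pin's top is 125 mm above the bench.
- gate (a joint): gate angle in rad: 0 = shut, along +y of the jig and against its stop; grows anticlockwise seen from above as the free end swings to -x; a torsion spring holds it at 0.85 at the start and pulls it open with about 4 N at the bolt when open and 8 N when shut
- bolt (a joint): how far the bolt is pushed down in m: 0 = up, 0.024 = fully down, its tip then 20 mm above the bench inside the strike block; friction of 3 N keeps it where it is left
- strike_slot (a point): point on the steel strike block's top, 44 mm above the bench, under the bolt when the gate is shut: 170 mm from the hinge along +y of the jig. Axes as hinge_pin. The slot is 20 mm wide along y and reaches 20 mm to -x and 8 mm to +x of this point. The raised bolt clears the block by 6 mm. Two stacked blanks, 80 mm wide, lie in the lane past the shut gate, top 78 mm above the bench.

How it is judged:
By the outcome, as a careful person would: the job done as asked, in the order asked, and still so for the second after the job is handed in, with the robot touching nothing.
It also fails if it takes over 35 s, if anything falls off the work surface, if the arm or the gripper's body presses on something with over 40 N, if the wrist force passes 120 N, or if a joint passes its speed limit or range.

### The arm

A 6-joint arm with a two-finger parallel gripper is mounted at the origin on the work surface. World frame = base frame: x ahead of the robot, y to its left, z up, the work surface at z = 0. Lengths are in m, angles in rad, forces in N, time in s.
With the tool pointing down it reaches from about 0.375 to 0.9 m from the base axis. Payload 3.1 kg.
Tool frame: the origin (TCP) lies where the fingers leave the gripper's body, on its centre line; the fingertips stand 70 mm ahead of it and the grasp point (between the pads) lies 51 mm ahead of it; z points along the fingers, y is the line along which they close (so a half turn about z gives the same grasp; the last joint's range is limited). The gripper opens to 87 mm and grips with 3 to 60 N. Pads are 19 mm wide; open, the fingers measure 117 mm over their backs; the gripper's body (75 mm by 190 mm) begins 51 mm behind the grasp point.
Start: joints at [-0.178, 0.527, 1.433, -0, 1.181, -0.178], TCP at [0.625, 0, 0.292] pointing down, gripper open.
Joint ranges: [-3.08, 3.08], [-0.75, 2.2], [0.22, 2.44], [-1.43, 4.57], [0, 2.65], [-2.85, 2.85]. Speed limits (rad/s): [2.79, 2.79, 3.14, 3.14, 3.14, 3.14].

### API

Orientations are given as a rotation vector (axis times angle).
In Python, from station import bot gives the robot as it stands.
- The arm moves only by the shell command python3 -m handwheel 'ROWS' [OPENING] [FORCE]. ROWS is text: rows parted by semicolons, each of 6 numbers parted by spaces: the shift along the tool's x, y, z in m, then the turn, a rotation vector about the tool's x, y, z in rad. In form: tx ty tz rx ry rz; .... A call has 1 to 20 rows; each row is the pose to reach, as a shift and turn from the pose commanded when the call began, along the tool's axes at that moment; what a row does not reach only later rows make up. A row lasts 1/10 s, in which the tool goes at most 50 mm and 8.59 degrees, less where a joint would pass 70% of its speed; a pose out of reach is approached as far as the arm can. A call with a gripper value outside its range is refused whole. OPENING is the closure in counts, from 0 (fully open) to 255 (shut), set as the call begins (- or left out, the last holds). The fingers move at their own pace and stop on an object; FORCE is the grip in N (left out, the last holds). Time passes only in rows, so rows that repeat a pose let the fingers close. It gives the time, the measured TCP pose, the force, the opening and the grip force at its end, in the units of the state.
- bot.state(): the state, without advancing time (a new reading comes with each control period).
- bot.read_camera(name): name is "scene" or "side" or "wrist"; returns (picture, depth): 384x512x3 uint8, blue, green, red; 384x512 float32, m along the optical axis (not along the pixel's ray), 0 where there is no reading.
- bot.get_calibration(name): a dict with "fov_y" (degrees; the focal length in pixels is half the picture's height over the tangent of half this angle, whatever the lens; pixels are square), "cx", "cy" (the principal point, pixels), "D" ([k1, k2, p1, p2, k3] as OpenCV has them; the pictures are not rectified), "pose" (4x4, takes a point from camera to world coordinates). Camera axes: x right, y up, looking along -z (the intrinsics and any distortion apply to the point x, -y, -z); pixel columns grow to the right and rows downward; lengths in m; the calibration is good to about 2 mm. A picture is of the moment at which its call begins: read the wrist's pose just before it. get_calibration takes no time and is no camera call; for the wrist camera it gives the pose at the moment of the call.
- bot.sign_off(): hands the job in; it is judged then, once.
The state is a dict: "clock": time; "joint_pos": joint angles; "dq": joint speeds; "effort": joint torques, N m; "tcp_pos": TCP position; "ee_rot": TCP orientation; "contact_force": force on the tool from outside, world axes, zero at the start; "wrist_torque": the same for the moment, N m; "grip_width": finger opening in m; "finger_force": force on a finger pad.
Only numpy, scipy, OpenCV 4.12 (cv2) and the standard library are available. Lean on these libraries where they do the work, as an engineer would, in place of code of your own. Each camera call takes 0.05 s, during which the arm holds its last target. There are 200 camera calls.

## Working session

There is one attempt and no reset: what is moved stays moved. The work goes in short steps, Python scripts to look and compute and a shell command to move; the robot and the scene stay as the last step left them, time stands still between calls to the robot, and variables do not carry over. Pictures are saved under pics/ and viewed, at most 10 in all, crops included, and the job is handed in when it is done.

```bash
mkdir -p pics
cat > h.py <<'E'
import numpy as np, cv2
from station import bot
def world(cal,depth,u,v,d=None):
    f=192/np.tan(np.radians(cal["fov_y"])/2)
    K=np.array([[f,0,cal["cx"]],[0,f,cal["cy"]],[0,0,1]])
    p=cv2.undistortPoints(np.array([[[u,v]]],float),K,np.array(cal["D"],float))[0,0]
    d=depth[int(round(v)),int(round(u))] if d is None else d
    return (np.array(cal["pose"])@[p[0]*d,-p[1]*d,-d,1])[:3]
E
python3 - <<'E'
from h import *
for n in ("scene","side"):
    c=bot.get_calibration(n); im,d=bot.read_camera(n)
    np.savez("pics/%s.npz"%n,im=im,d=d); cv2.imwrite("pics/%s0.png"%n,im); print(n,c["fov_y"],np.round(c["pose"],3).tolist())
s=bot.state();print(s)
E
```

```text
scene 54.14345674326041 [[-0.788, -0.412, 0.458, 0.918], [0.616, -0.544, 0.57, 0.4], [0.014, 0.731, 0.682, 0.598], [0.0, 0.0, 0.0, 1.0]]
side 49.181267455812765 [[-0.947, 0.185, -0.264, 0.451], [-0.321, -0.486, 0.813, 0.598], [0.022, 0.854, 0.519, 0.522], [0.0, 0.0, 0.0, 1.0]]
{'clock': 0.1, 'joint_pos': array([-1.78491602e-01,  5.28373951e-01,  1.43374719e+00, -1.75815757e-05,
        1.18139226e+00, -1.78473804e-01]), 'dq': array([-0.00015671, -0.00283356, -0.00313876, -0.00092407,  0.00098894,
       -0.001801  ]), 'effort': array([-3.02360622e-04, -4.40987206e+01, -1.77151054e+01,  6.34850166e-02,
        5.34114777e-02, -3.85449334e-05]), 'tcp_pos': array([6.24488766e-01, 1.23048413e-04, 2.91377475e-01]), 'ee_rot': array([-2.22034440e+00, -2.22031974e+00,  1.74086835e-03]), 'contact_force': array([-0.25645045,  0.25733473,  0.27145284]), 'wrist_torque': array([-0.02761157,  0.04296288, -0.03304714]), 'finger_force': 0.0, 'grip_width': 0.08713825366527377}
```

View pics/scene0.png

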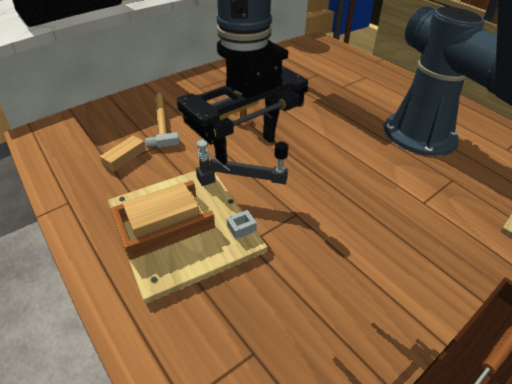

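View pics/side0.png

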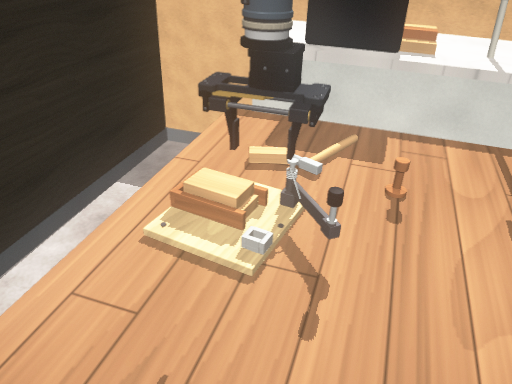

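Scene view: the knob is at about (282,149), the hinge pin's top at (203,146) and the strike slot at (241,221). Side view: the knob is at (336,196), the pin top at (293,163) and the strike slot at (257,238).

Run:
```python
from h import *
P={"scene":dict(knob=(282,149),pin=(203,146),strike=(241,218),strikeB=(236,222)),"side":dict(knob=(336,196),pin=(293,163),strike=(257,237))}
crops=[]
for n in P:
    z=np.load("pics/%s.npz"%n); c=bot.get_calibration(n)
    for k,(u,v) in P[n].items(): 
        w=world(c,z["d"],u,v); cam=np.array(c["pose"])[:3,3]
        ht={"knob":.134,"pin":.125}.get(k,.044); t=(ht-cam[2])/(w[2]-cam[2])
        print(n,k,w.round(4),"at height",(cam+t*(w-cam)).round(4))
    x0,y0=((180,120),(240,150))[n=="side"]
    crops.append(cv2.resize(z["im"][y0:y0+130,x0:x0+130],None,fx=3,fy=3,interpolation=cv2.INTER_CUBIC))
cv2.imwrite("pics/crop.png",np.hstack(crops))
```

```text
scene knob [ 0.5065 -0.0387  0.1447] at height [ 0.4968 -0.0491  0.134 ]
scene pin [ 0.614  -0.1657  0.1249] at height [ 0.6141 -0.1656  0.125 ]
scene strike [ 0.6239 -0.0196  0.036 ] at height [ 0.6281 -0.0136  0.044 ]
scene strikeB [ 0.6346 -0.0222  0.0289] at height [ 0.6422 -0.011   0.044 ]
side knob [ 0.4985 -0.0351  0.1445] at height [ 0.4998 -0.0527  0.134 ]
side pin [ 0.605  -0.1661  0.1254] at height [ 0.6051 -0.167   0.125 ]
side strike [ 0.6335 -0.0211  0.0301] at height [ 0.6283 -0.0036  0.044 ]
```

View pics/crop.png

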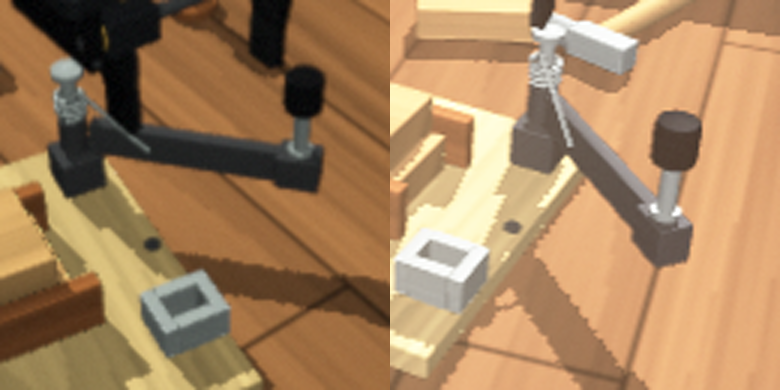

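The enlarged crop puts the knob centre at scene (281.3,150.7) and side (335.3,197). The slot centre is at scene (243.3,219.3) and side (257.3,234), and the pin top at scene (202.3,142.7) and side (293.3,161).

Run:
```python
from h import *
S=dict(knob=((281.3,150.7),(335.3,197),.134),slot=((243.3,219.3),(257.3,234),.044),pin=((202.3,142.7),(293.3,161),.125))
R={}
for k,(a,b,h) in S.items():
    A=np.zeros((3,3));B=np.zeros(3);q=[]
    for n,(u,v) in (("scene",a),("side",b)):
        c=bot.get_calibration(n);o=np.array(c["pose"])[:3,3];r=world(c,None,u,v,1.)-o;r/=np.linalg.norm(r)
        M=np.eye(3)-np.outer(r,r);A+=M;B+=M@o;q.append(o+r*(h-o[2])/r[2])
    R[k]=np.mean(q,0);print(k,"tri",np.linalg.solve(A,B).round(4),"at h",np.round(q,4).tolist())
d=R["slot"]-R["pin"];e=R["knob"]-R["pin"]
print(np.hypot(*d[:2]),np.hypot(*e[:2]),np.arctan2(d[1],d[0]),np.arctan2(e[1],e[0]))
```

```text
knob tri [ 0.5007 -0.0469  0.1341] at h [[0.5017, -0.0456, 0.134], [0.5004, -0.0488, 0.134]]
slot tri [ 0.6288 -0.0049  0.0493] at h [[0.6265, -0.008, 0.044], [0.6306, -0.0127, 0.044]]
pin tri [ 0.6075 -0.1794  0.123 ] at h [[0.6091, -0.1764, 0.125], [0.6067, -0.1761, 0.125]]
0.16719707659598732 0.16753129063871527 1.44689946609221 2.2624638844428837
```

The points agree with each other: both radii are about 0.168 m, and the two bearings give the same jig yaw of 1.412 rad. The shut knob should then be at about (0.635,-0.009). I'll move above the knob.

```bash
python3 -m handwheel '-0.012 -0.03 0.01 0 0 0; -0.024 -0.06 0.02 0 0 0; -0.036 -0.09 0.035 0 0 0; -0.047 -0.1235 0.05 0 0 0; -0.047 -0.1235 0.056 0 0 0; -0.047 -0.1235 0.056 0 0 0; -0.047 -0.1235 0.056 0 0 0' 0 20
python3 - <<'E'
from h import *
c=bot.get_calibration("wrist");im,d=bot.read_camera("wrist");np.savez("pics/w1.npz",im=im,d=d);cv2.imwrite("pics/w1.png",im)
f=192/np.tan(np.radians(c["fov_y"])/2);print(np.round(c["pose"],3).tolist(),f,bot.state()["tcp_pos"])
E
```

```text
clock: 0.8
tcp_pos: [0.5029, -0.0472, 0.2366]
ee_rot: [2.22, 2.22, 0.002]
contact_force: [0.9, -0.1, 0.1]
grip_width: 0.0872
finger_force: 0.0
[[1.0, 0.001, -0.001, 0.502], [-0.0, 0.961, 0.275, 0.028], [0.001, -0.275, 0.961, 0.329], [0.0, 0.0, 0.0, 1.0]] 289.29367571658156 [ 0.50313021 -0.04713578  0.23680109]
```

View pics/w1.png

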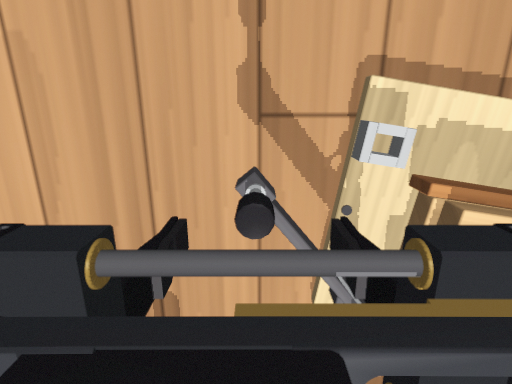

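The wrist view shows the knob's top face at about (255,217), midway between the fingertips at columns 180 and 335. The slot is at about (389,145).

Run:
```python
from h import *
c=bot.get_calibration("wrist");d=np.load("pics/w1.npz")["d"]
o=np.array(c["pose"])[:3,3]
for u,v,h in ((255,217,.148),(389,145,.044)):
    r=world(c,None,u,v,1.)-o; print((o+r*(h-o[2])/r[2]).round(4), world(c,d,u,v).round(4))
```

```text
[ 0.5005 -0.0449  0.148 ] [ 0.5005 -0.0449  0.1479]
[ 0.6315 -0.0106  0.044 ] [ 0.6434 -0.0142  0.0176]
```

```bash
python3 -m handwheel '0.001 -0.001 0.015 0 0 0; 0.0015 -0.001 0.035 0 0 0; 0.0015 -0.001 0.052 0 0 0; 0.0015 -0.001 0.052 0 0 0; 0.0015 -0.001 0.052 0 0 0' 0 20 && python3 -m handwheel '0 0 0 0 0 0; 0 0 0 0 0 0; 0 0 0 0 0 0; 0 0 0 0 0 0; 0 0 0 0 0 0; 0 0 0 0 0 0; 0 0 0 0 0 0; 0 0 0 0 0 0; 0 0 0 0 0 0; 0 0 0 0 0 0' 255 20
```

```text
clock: 1.35
tcp_pos: [0.5015, -0.0454, 0.1846]
ee_rot: [2.22, 2.222, 0.001]
contact_force: [0.0, -0.5, 0.8]
grip_width: 0.0874
finger_force: 0.0
clock: 2.35
tcp_pos: [0.5002, -0.0455, 0.1842]
ee_rot: [-2.221, -2.221, 0.001]
contact_force: [-0.3, -0.5, 0.3]
grip_width: 0.0276
finger_force: 20.0
```

The knob is gripped at 27.6 mm. Now I'll swing the gate along the arc.

```bash
python3 -m handwheel '0.0043 0.0058 0 0 0 0; 0.0086 0.0115 0 0 0 0; 0.0125 0.0176 0 0 0 0; 0.0163 0.0237 0 0 0 0; 0.0197 0.03 0 0 0 0; 0.0229 0.0364 0 0 0 0; 0.0257 0.043 0 0 0 0; 0.0283 0.0498 0 0 0 0; 0.0306 0.0567 0 0 0 0; 0.0327 0.0636 0 0 0 0; 0.0344 0.0706 0 0 0 0; 0.0358 0.0776 0 0 0 0; 0.0358 0.0776 0 0 0 0; 0.0358 0.0776 0 0 0 0' 255 20
```

```text
clock: 3.75
tcp_pos: [0.5717, -0.0056, 0.1821]
ee_rot: [-2.211, -2.206, 0.01]
contact_force: [-9.1, 7.6, 1.2]
grip_width: 0.027
finger_force: 20.0
```

Run:
```python
from h import *
s=bot.state();print(s["tcp_pos"],s["ee_rot"],s["contact_force"],s["wrist_torque"])
im,d=bot.read_camera("wrist");a,d=bot.read_camera("scene")
cv2.imwrite("pics/c2.png",np.hstack([im[100:300,130:400],cv2.resize(a[110:260,150:330],None,fx=2.9,fy=2.9)[:200*2,:520][::1]][0:1]+[]) if 0 else cv2.vconcat([im[110:300,100:400],cv2.resize(a[110:260,150:330],(300,250))]))
```

```text
[ 0.5717305  -0.00556001  0.18207146] [-2.21104916 -2.20635143  0.01015818] [-9.10637805  7.62608428  1.15708607] [ 1.32861415  1.54944734 -0.34514733]
```

View pics/c2.png

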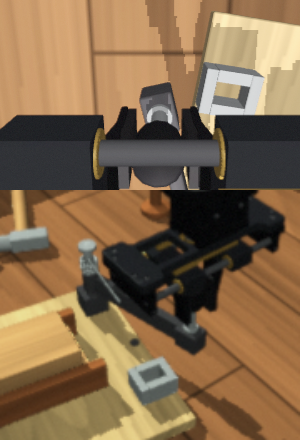

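The grip is secure, but the knob is rolling along the pads by about 5 mm in -y while the tool stays unturned. I'll turn the tool with the gate for the remaining arc.

```bash
python3 -m handwheel '0.002 0.004 0 0 0 0.04; 0.004 0.009 0 0 0 0.08; 0.005 0.015 0 0 0 0.12; 0.006 0.021 0 0 0 0.16; 0.006 0.027 0 0 0 0.2; 0.006 0.033 0 0 0 0.24; 0.006 0.039 0 0 0 0.28; 0.005 0.045 0 0 0 0.32; 0.0045 0.05 0 0 0 0.36; 0.004 0.055 0 0 0 0.4; 0.004 0.055 0 0 0 0.4; 0.004 0.055 0 0 0 0.4' 255 20
```

```text
clock: 5.05
tcp_pos: [0.6296, -0.0029, 0.1821]
ee_rot: [-2.61, -1.732, 0.01]
contact_force: [-4.0, 4.7, -0.7]
grip_width: 0.0275
finger_force: 20.0
```

Run:
```python
from h import *
from scipy.spatial.transform import Rotation as R
s=bot.state();r=R.from_rotvec(s["ee_rot"]).as_matrix();print(r.round(3),s["tcp_pos"]+.051*r[:,2],s["contact_force"],s["wrist_torque"])
```

```text
[[ 0.388  0.921 -0.01 ]
 [ 0.922 -0.388  0.005]
 [ 0.    -0.011 -1.   ]] [ 0.62907661 -0.00268201  0.13114557] [-3.99616294  4.71996595 -0.714582  ] [0.83736017 0.79262178 0.32665156]
```

```bash
python3 -m handwheel '0.001 0.003 0 0 0 0; 0.0015 0.006 0 0 0 0; 0.002 0.009 0 0 0 0; 0.003 0.012 0 0 0 0; 0.003 0.012 0 0 0 0; 0.003 0.012 0 0 0 0' 255 20
python3 - <<'E'
from h import *
im,d=bot.read_camera("wrist");a,d=bot.read_camera("scene");b,d=bot.read_camera("side")
f=lambda x:cv2.resize(x,(390,290),interpolation=cv2.INTER_CUBIC)
cv2.imwrite("pics/c3.png",cv2.vconcat([cv2.hconcat([f(im[100:290,130:386]),f(a[130:263,150:329])]),cv2.hconcat([f(b[150:270,180:341]),f(b[150:270,180:341])])]))
E
```

```text
clock: 5.65
tcp_pos: [0.64, -0.0041, 0.182]
ee_rot: [-2.608, -1.726, 0.014]
contact_force: [-8.9, 5.5, 1.5]
grip_width: 0.0271
finger_force: 20.0
```

View pics/c3.png

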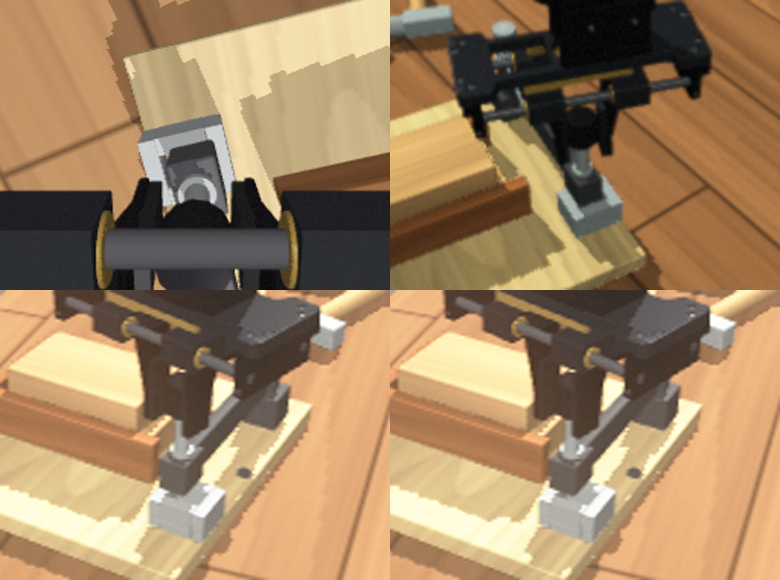

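The gate's end and bolt are now above the strike block in all three views. I'll push on a little to find the stop, which should show as a rise in force.

```bash
python3 -m handwheel '0.0005 0.002 0 0 0 0; 0.001 0.004 0 0 0 0; 0.0015 0.006 0 0 0 0; 0.0015 0.006 0 0 0 0; 0.0015 0.006 0 0 0 0' 255 20
```

```text
clock: 6.3
tcp_pos: [0.6415, -0.0042, 0.1804]
ee_rot: [-2.6, -1.723, 0.029]
contact_force: [-16.8, 6.9, 2.1]
grip_width: 0.0272
finger_force: 20.0
```

The force rose 8 N for 1.5 mm of travel, so the gate is on its stop. Now I'll push the bolt down with a firmer grip.

```bash
python3 -m handwheel '0 0 0 0 0 0; 0 0 0 0 0 0; 0 0 0.003 0 0 0; 0 0 0.006 0 0 0; 0 0 0.009 0 0 0; 0 0 0.012 0 0 0; 0 0 0.015 0 0 0; 0 0 0.018 0 0 0; 0 0 0.021 0 0 0; 0 0 0.024 0 0 0; 0 0 0.026 0 0 0; 0 0 0.026 0 0 0; 0 0 0.026 0 0 0' 255 40
```

```text
clock: 7.6
tcp_pos: [0.6418, -0.0041, 0.1594]
ee_rot: [-2.602, -1.724, 0.026]
contact_force: [-21.0, 8.0, 23.8]
grip_width: 0.0269
finger_force: 40.0
```

```bash
python3 -m handwheel '0 0 0.002 0 0 0; 0 0 0.004 0 0 0; 0 0 0.004 0 0 0' 255 40
python3 - <<'E'
from h import *
a,d=bot.read_camera("scene");b,d=bot.read_camera("side")
f=lambda x:cv2.resize(x,(390,390),interpolation=cv2.INTER_CUBIC)
cv2.imwrite("pics/c4.png",cv2.hconcat([f(a[150:250,195:295]),f(b[160:260,210:310])]))
E
```

```text
clock: 7.9
tcp_pos: [0.6421, -0.004, 0.159]
ee_rot: [-2.602, -1.725, 0.025]
contact_force: [-26.5, 8.0, 41.6]
grip_width: 0.0268
finger_force: 40.0
```

View pics/c4.png

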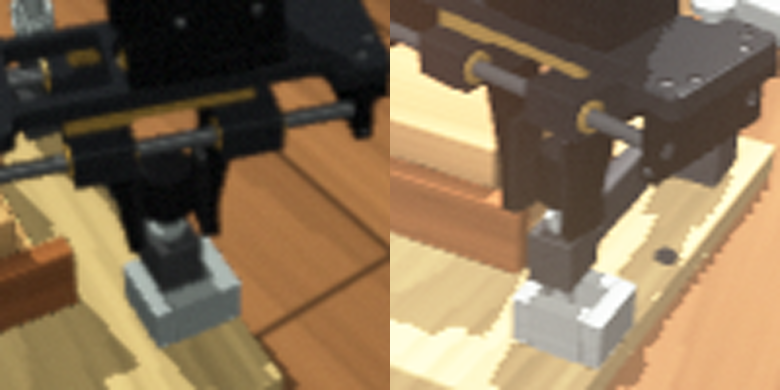

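The bolt hit a hard stop at the bottom: 18 N more moved it only 0.4 mm. In the picture the knob sits low over the gate. I'll unload, open and lift.

```bash
python3 -m handwheel '-0.0005 -0.002 -0.0015 0 0 0; -0.001 -0.004 -0.003 0 0 0; -0.0015 -0.006 -0.003 0 0 0; -0.0015 -0.008 -0.003 0 0 0; -0.0015 -0.008 -0.003 0 0 0' 255 40 && python3 -m handwheel '0 0 0 0 0 0; 0 0 0 0 0 0; 0 0 0 0 0 0; 0 0 0 0 0 0; 0 0 0 0 0 0; 0 0 0 0 0 0; 0 0 0 0 0 0; 0 0 0 0 0 0' 0 20
```

```text
clock: 8.5
tcp_pos: [0.6399, -0.0037, 0.1595]
ee_rot: [-2.611, -1.731, 0.007]
contact_force: [-9.6, 5.7, 19.0]
grip_width: 0.0266
finger_force: 40.0
clock: 9.3
tcp_pos: [0.6442, -0.0067, 0.1574]
ee_rot: [2.618, 1.735, 0.002]
contact_force: [-1.3, 0.2, -0.3]
grip_width: 0.082
finger_force: 0.0
```

```bash
python3 -m handwheel '0 0 -0.02 0 0 0; 0 0 -0.04 0 0 0; 0 0 -0.07 0 0 0; 0 0 -0.1 0 0 0; 0 0 -0.13 0 0 0; 0 0 -0.13 0 0 0; 0 0 -0.13 0 0 0' 0 20
python3 - <<'E'
from h import *
a,da=bot.read_camera("scene");b,d=bot.read_camera("side")
f=lambda x:cv2.resize(x,(390,390),interpolation=cv2.INTER_CUBIC)
cv2.imwrite("pics/c5.png",cv2.hconcat([f(a[130:260,180:310]),f(b[140:260,200:320])]))
np.savez("pics/e.npz",a=da,b=d)
E
```

```text
clock: 10.0
tcp_pos: [0.6438, -0.0068, 0.288]
ee_rot: [2.617, 1.735, 0.002]
contact_force: [-0.7, 0.2, -0.2]
grip_width: 0.087
finger_force: 0.0
```

View pics/c5.png

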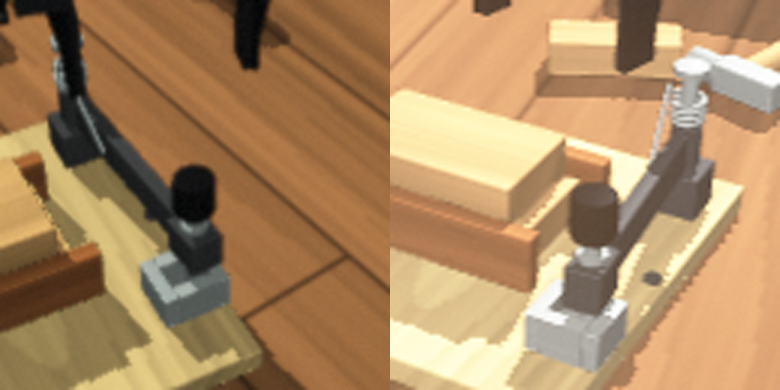

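The bolt sits in the slot, held against its mouth-side end by the spring, and the knob is low. I'll check the knob height from the depth.

Run:
```python
from h import *
z=np.load("pics/e.npz")
for n,k,u0,v0 in (("scene","a",244,187),("side","b",257,199)):
    c=bot.get_calibration(n)
    for v in range(v0-4,v0+9,3): print(n,v,world(c,z[k],u0+.5,v+.0).round(4))
```

```text
scene 183 [ 5.329e-01 -1.312e-01  4.000e-04]
scene 186 [ 0.6167 -0.0157  0.1228]
scene 189 [ 0.6219 -0.0088  0.1233]
scene 192 [ 0.6277 -0.0009  0.125 ]
scene 195 [0.6304 0.0028 0.1219]
side 195 [ 0.6737 -0.1486  0.0427]
side 198 [ 0.6323 -0.0104  0.1252]
side 201 [0.6281 0.0029 0.1277]
side 204 [0.6273 0.0049 0.1228]
side 207 [0.6273 0.0043 0.1162]
```

The knob top is at 0.124 m, so the bolt is fully down, and nothing is touching it.

```bash
python3 -c "
from station import bot
print(bot.sign_off())"
```

```text
the job is handed in; nothing more can be done
None
```

The gate is swung shut and the bolt is fully down in the strike block (knob top measured at 124 mm); the gate stayed shut when released, resting back against the mouth-side end of the slot, and I handed the job in at about 10 s with the gripper clear.

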